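Shut the air valve under the sliding cover

ROBOT

A 6-joint arm with a two-finger parallel gripper is mounted at the origin on the work surface. World frame = base frame: x ahead of the robot, y to its left, z up, the work surface at z = 0. Lengths are in m, angles in rad, forces in N, time in s.
With the tool pointing down it reaches from about 0.275 to 0.775 m from the base axis. Payload 14.6 kg.
Tool frame: the origin (TCP) lies on the centre line of the jaws, within the pads' length; the fingertips stand 8 mm ahead of it and the grasp point (between the pads) lies 11 mm behind it; z points along the fingers, y is the line along which they close (so a half turn about z gives the same grasp; the last joint's range is limited). The gripper opens to 85 mm and grips with 20 to 120 N. Pads are 22 mm wide; open, the fingers measure 114 mm over their backs; the gripper's body (76 mm by 85 mm) begins 54 mm behind the grasp point. The pads swing forward as they close: fully open they stand 13 mm farther back than shut.
Start: joints at [0.987, 0.263, -0.048, 1.259, 0, 1.415], TCP at [0.218, 0.477, 0.239] pointing down, gripper open.
Joint ranges: [-2.65, 2.65], [-0.89, 1.7], [-1.18, 1.37], [-2.13, 2.11], [-1.35, 1.29], [-3.14, 3.14]. Speed limits (rad/s): [1.89, 1.89, 2.57, 2.79, 3.14, 3.14].

INTERFACE

Orientations are given as a unit quaternion [x, y, z, w].
In Python, from workcell import get_obs, snapshot, camera_model, ticket, boxes_of, cut_out, mark_of gives the robot as it stands.
- The arm moves only by the shell command python3 -m handwheel 'ROWS' [FORCE]. ROWS is JSON, a list that holds one entry, the list of rows, each a list of 7 numbers: the opening in per cent of the stroke, from 0 (shut) to 100 (fully open), then the shift along the world's x, y, z in mm, then the turn, a rotation vector about the world's x, y, z in rad. In form: [[[grip, x, y, z, wx, wy, wz], ...]]. A call has 1 to 5 rows; each row shifts and turns the commanded pose from where the row before left it; what a row does not reach is not made up. A row lasts 1/8 s, in which the tool goes at most 62.5 mm and 10.7 degrees, less where a joint would pass 70% of its speed; a pose out of reach is approached as far as the arm can. A call with a gripper value outside its range is refused whole. The fingers move at their own pace and stop on an object; FORCE is the grip in N (left out, the last holds). Time passes only in rows, so rows that do not move let the fingers close. It gives the time, the measured TCP pose, the force, the opening and the grip force at its end, in the units of the state.
- get_obs(): the state, without advancing time (a new reading comes with each control period).
- snapshot(name): name is "scene" or "top" or "wrist"; returns the picture (420x560x3 uint8, blue, green, red); there is no depth.
- camera_model(name): a dict with "fx", "fy", "cx", "cy" (pixels), "rvec" (rotation vector, rad) and "tvec" (3), from world to camera coordinates, as OpenCV has them. Camera axes: x right, y down, z forward; pixel columns grow to the right and rows downward; lengths in m; the calibration is good to about 2 mm. A picture is of the moment at which its call begins: read the wrist's pose just before it. camera_model takes no time and is no camera call; for the wrist camera it gives the pose at the moment of the call.
- ticket.job_done(): hands the job in; it is judged then, once.
Trained networks look in the newest picture that a camera, given by its name, has taken for a name from the list of things; names that differ only in an ending like _2 or _b are one class to them, and where a whole thing is asked for, a point or a joint stands for the part that bears it (a point fixed in the world has none). Each returns a list of dicts, best first, with "conf" (0 to 1); they miss things now and then, are a little off and sometimes report something else, mostly with a low value. They report only what shows in the picture. A call takes as long as a camera call.
- boxes_of(thing, camera): "xy" ([column, row] in pixels, amid what is visible of it).
- cut_out(thing, camera): "region" (420x560 bool, what is visible of it) and "xy" ([column, row] in pixels, amid what is visible of it).
- mark_of(thing, camera): "xy" ([column, row] in pixels: a listed point, or the origin of a listed thing).
The state is a dict: "clock": time; "joints": joint angles; "qvel": joint speeds; "joint_torque": joint torques, N m; "eef_pos": TCP position; "orientation": TCP orientation; "ft_force": force on the tool from outside, world axes, zero at the start; "torque": the same for the moment, N m; "opening": finger opening in m; "grasp_force": force on a finger pad.
Only numpy, scipy, OpenCV 4.12 (cv2) and the standard library are available. Lean on these libraries where they do the work, as an engineer would, in place of code of your own. Each camera call takes 0.05 s, during which the arm holds its last target. There are 200 camera calls.

TASK

Shut off the air at the low grey manifold box: push its loose metal cover by the upstanding lip straight back, away from the pipe stubs, until it meets the far end stop, then push the T-ended valve handle this uncovers round clockwise (seen from above) as far as it goes, so that it lies across its pipe. Only push: do not lift the cover off the box or tip it, and leave it open; do not turn the plain straight handle beside it or disturb anything else on the bench.

Things in the scene. Friction and masses are not known exactly. Their poses are not given: they have to be found in the camera images.
- manifold: Fixed grey box, 300 (x) x 300 (y) x 60 mm high; origin: centre of its underside. Two pipe stubs stick out 32 mm from its -x side at y = -50 and +50 mm. The -x half is an open bay (x -128 to 0, y -128 to +128, floor 12 mm up) with two valves; the +x half is closed at 50 mm height. The cover rests 50 mm up, between guide rails and end stops 60 mm high.
- cover: Loose aluminium plate, 142 (x) x 280 (y) x 4 mm, 0.3-0.6 kg; origin: centre of its underside, axes as the box. A lip stands at its x = 0: 100 mm long in y, 6 thick, top 23 mm above the underside. It starts over the bay, hiding both valves (centre at x -69 to -57 mm of the box), and slides to +x until its centre is at x = +71 mm, at the far stop. Friction 1 to 6 N.
- tee_pivot (a point): Point on the vertical turning axis of the valve with the T-ended handle, 36 mm above the bench, at half the handle's height. It lies at x = -32 mm of the box and at y = -50 or +50 mm (the plain one has the other place).
- tee_end (a point): Centre of the crossbar of the T-ended steel handle, 55 mm from its pivot, 36 mm above the bench. Stem 12 mm wide, 16 mm high (28 to 44 mm above the bench), hub 24 mm in diameter; the crossbar is 12 mm along the stem, 34 mm across it (17 to either side), as high as the stem. The point's -x axis points out along the stem.
- tee_handle (a joint): Angle of the T-ended handle (rad); it stays where it is left and turns with some 2 to 3 N pushed at its end. 0 = open: the stem points from its pivot to the box's -x, along the pipe. It grows clockwise seen from above; 1.571 = shut, at its stop: the stem points to the box's +y. It starts between 0 and 0.3.
- plain_pivot (a point): Point on the turning axis of the other valve, 36 mm above the bench, whose handle is a plain straight bar.
- plain_end (a point): Point on the plain handle 55 mm from its pivot, at half its height. The bar is 12 mm wide, 16 mm high and reaches 61 mm from the pivot; it points nearly to the box's -x (up to 0.12 rad clockwise from that) and is to stay there.
- wrench: Bystander: open-ended wrench with green handle, 185 mm long, lying on the bench beside the box on its +y side; origin at the underside near its middle, handle to its -x.
- socket: Bystander: loose chrome socket, 26 mm in diameter, 36 mm high, upright beside the box on its -y side; origin at its underside.
- case: Bystander: closed steel multimeter case, 130 x 200 x 61 mm, right of the box; origin at its underside's centre.
- level: Bystander: orange plastic spirit level, 24 x 400 x 50 mm high, lying on the bench to the right of the box, its long y axis along the bench's depth; origin at its underside's centre.
- socket_rack: Bystander: black rack with seven upright chrome sockets, 45 x 240 x 40 mm high, left; origin at its underside's centre.
- pencil_pot: Bystander: stoneware pot 84 mm in diameter, 100 mm high, pencils rising to 180 mm, left; origin at its underside's centre.
- tape: Bystander: tape measure, 62 x 34 x 58 mm high, near left; origin at its underside's centre.

How it is judged:
By the outcome, as a careful person would: the job done as asked, in the order asked, and still so for the second after the job is handed in, with the robot touching nothing.
It also fails if it takes over 48 s, if anything falls off the work surface, if the arm or the gripper's body presses on something with over 40 N, if the wrist force passes 120 N, or if a joint passes its speed limit or range.

## Working session

There is one attempt and no reset: what is moved stays moved. The work goes in short steps, Python scripts to look and compute and a shell command to move; the robot and the scene stay as the last step left them, time stands still between calls to the robot, and variables do not carry over. Pictures are saved under pics/ and viewed, at most 10 in all, crops included, and the job is handed in when it is done.

```bash
mkdir -p pics; cat > h.py <<'E'
import numpy as np, cv2
from workcell import *
def ray(cam,uv):
    m=camera_model(cam);R=cv2.Rodrigues(np.array(m["rvec"],float))[0];t=np.array(m["tvec"],float).ravel()
    d=R.T@np.array([(uv[0]-m["cx"])/m["fx"],(uv[1]-m["cy"])/m["fy"],1]);return -R.T@t,d
def at(cam,uv,z):
    o,d=ray(cam,uv);return o+d*(z-o[2])/d[2]
def proj(cam,P):
    m=camera_model(cam);K=np.array([[m["fx"],0,m["cx"]],[0,m["fy"],m["cy"]],[0,0,1.]])
    return cv2.projectPoints(np.array(P,float).reshape(-1,3),np.array(m["rvec"],float),np.array(m["tvec"],float),K,None)[0].reshape(-1,2)
E
python3 - <<'E'
from h import *
for c in ("scene","top"):
    im=snapshot(c);cv2.imwrite(f"pics/{c}0.png",im)
    for n,z in (("manifold",0),("cover",.05),("wrench",0),("socket",0),("case",0),("level",0)):
        r=mark_of(n,c)
        for k in r[:2]: print(c,n,round(k["conf"],2),np.round(k["xy"]),np.round(at(c,k["xy"],z),4))
print(get_obs())
E
```

```text
scene manifold 0.71 [276. 262.] [ 0.5996 -0.1184  0.    ]
scene cover 0.8 [268. 234.] [ 0.5412 -0.105   0.05  ]
scene wrench 0.73 [353. 236.] [0.6457 0.1138 0.    ]
scene socket 0.69 [430. 184.] [0.6173 0.4582 0.    ]
scene socket 0.53 [200. 273.] [ 0.5151 -0.3075  0.    ]
scene case 0.77 [ 95. 310.] [ 0.4676 -0.576   0.    ]
scene level 0.56 [183. 322.] [ 0.6256 -0.4114  0.    ]
top manifold 0.73 [303. 185.] [ 0.5872 -0.1125  0.    ]
top cover 0.57 [300. 200.] [ 0.5253 -0.0992  0.05  ]
top cover 0.29 [243. 167.] [0.6423 0.1005 0.05  ]
top wrench 0.76 [241. 167.] [0.6562 0.1098 0.    ]
top wrench 0.43 [122. 221.] [0.4619 0.5329 0.    ]
top socket 0.5 [356. 208.] [ 0.5033 -0.3007  0.    ]
top case 0.75 [302. 184.] [ 0.5935 -0.1072  0.    ]
top case 0.63 [431. 221.] [ 0.4537 -0.5663  0.    ]
top level 0.81 [385. 175.] [ 0.6222 -0.4101  0.    ]
{'clock': 0.7, 'joints': array([ 9.86713764e-01,  2.63102988e-01, -4.82718710e-02,  1.25941421e+00,
        3.90688116e-05,  1.41550998e+00]), 'qvel': array([ 0.00017986, -0.00035142,  0.00091775,  0.00067921, -0.00089459,
        0.00022518]), 'joint_torque': array([ 8.14285659e-05, -6.37305379e+01,  3.84739673e+01,  8.86858888e-04,
       -8.10470556e-05,  1.19047181e-05]), 'eef_pos': array([0.21827783, 0.47748612, 0.23928707]), 'orientation': array([ 2.12759354e-01,  9.77104629e-01,  1.04436787e-05, -1.69028134e-05]), 'ft_force': array([ 0.22593112,  0.47520363, -0.10455511]), 'torque': array([-0.02858102, -0.05748741, -0.02434874]), 'grasp_force': 0.0, 'opening': 0.08526675706493743}
```

View pics/top0.png

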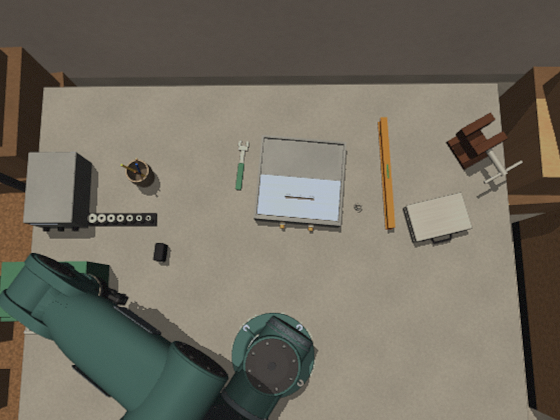

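View pics/scene0.png

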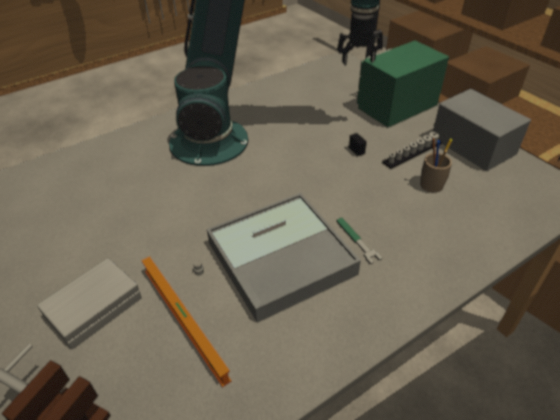

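The top view shows the box rim corners near (263,138), (345,144), (341,227), (256,219). The lip is near (300,197) and the stubs point to the robot. In the scene view the cover is closed, with the wrench and socket clear of it on either side. Next I fit the box pose.

```bash
python3 - <<'E'
from h import *
im=snapshot("top")
from scipy.optimize import least_squares
r=cut_out("manifold","top")[:2]; rc=cut_out("cover","top")[:2]
m=r[0]["region"].copy()
print([(k["conf"],k["region"].sum(),k["xy"]) for k in r+rc])
if rc: m|=rc[0]["region"]
c=max(cv2.findContours(m.astype(np.uint8),0,2)[0],key=cv2.contourArea)
ap=cv2.approxPolyDP(c,6,True)[:,0];print(ap.tolist())
guess=np.array([[263,138],[345,144],[341,227],[256,219]],float)
# refine corners by hand-read: model fit at z=.06 : (+x+y),(+x-y),(-x-y),(-x+y)
L=np.array([[.15,.15],[.15,-.15],[-.15,-.15],[-.15,.15]])
def P(p,Q,z):
    c,s=np.cos(p[2]),np.sin(p[2]);return np.c_[p[0]+c*Q[:,0]-s*Q[:,1],p[1]+s*Q[:,0]+c*Q[:,1],np.full(len(Q),z)]
f=least_squares(lambda p:(proj("top",P(p,L,.06))-guess).ravel(),[.59,-.113,0]);print(f.x,np.round(f.fun,1))
p=f.x;o=cv2.resize(im[110:250,230:370],None,fx=4.2,fy=4.2,interpolation=cv2.INTER_CUBIC)
# overlay
for Q in (P(p,L,.06),P(p,L,0)):
    q=((proj("top",Q)-[230,110]+.5)*4.2).astype(int);cv2.polylines(o,[q],True,(0,0,255),1)
cv2.imwrite("pics/fit.png",o)
E
```

```text
[(0.61, np.int64(2468), [434.5, 216.8]), (0.59, np.int64(4078), [304.3, 162.0]), (0.91, np.int64(3334), [299.6, 197.6])]
[[260, 175], [259, 214], [337, 219], [339, 180]]
[ 0.58771967 -0.10354724 -0.08886079] [-1.  -1.2  1.7 -0.7  0.8  0.3 -1.5  1.4]
```

View pics/fit.png

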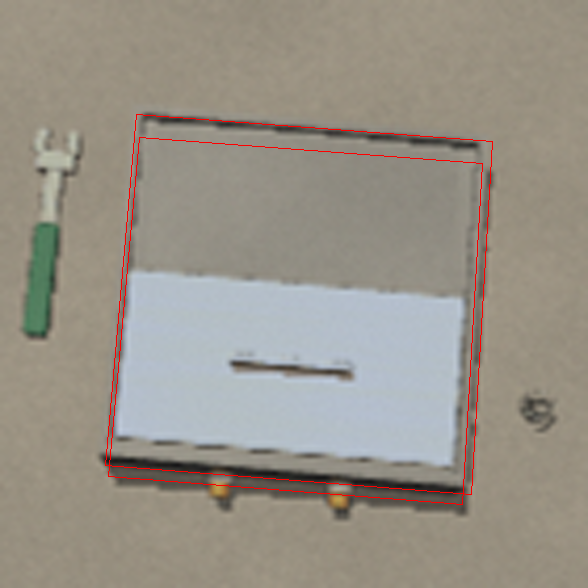

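The fit puts the box at (0.588, -0.104) with yaw about -0.089, and the cover mark agrees with it. I move above the cover, behind the lip, closing the fingers on the way.

```bash
python3 -m handwheel '[[[0,24,-52,0,0,0,0.031],[0,24,-52,0,0,0,0.031],[0,24,-52,0,0,0,0.031],[0,24,-52,0,0,0,0.031],[0,24,-52,0,0,0,0.031]]]' 40; python3 -m handwheel '[[[0,25,-52,0,0,0,0.031],[0,25,-52,0,0,0,0.031],[0,25,-52,0,0,0,0.031],[0,25,-52,0,0,0,0.031],[0,25,-52,0,0,0,0.031]]]'; python3 -m handwheel '[[[0,24,-52,0,0,0,0.031],[0,0,0,0,0,0,0],[0,0,0,0,0,0,0]]]'
python3 - <<'E'
from h import *
o=get_obs();print(o["clock"],o["eef_pos"],o["orientation"],o["opening"])
for c,z in (("wrist",.05),("top",.05)):
    im=snapshot(c)
    for k in mark_of("cover",c)[:2]: print(c,k["conf"],k["xy"],at(c,k["xy"],z))
    if c=="wrist": cv2.imwrite("pics/w1.png",im)
E
```

```text
clock: 1.48
eef_pos: [0.3387, 0.2158, 0.2395]
orientation: [0.136, 0.991, 0.0, 0.0]
ft_force: [0.7, 0.8, 1.1]
opening: -0.0001
grasp_force: 0.0
clock: 2.1
eef_pos: [0.4638, -0.0445, 0.2394]
orientation: [0.059, 0.998, -0.0, 0.0]
ft_force: [0.3, 0.5, 0.4]
opening: 0.0001
grasp_force: 0.0
clock: 2.48
eef_pos: [0.487, -0.0944, 0.2391]
orientation: [0.044, 0.999, 0.0, -0.0]
ft_force: [-1.0, 0.2, -0.2]
opening: 0.0002
grasp_force: 0.0
2.475 [ 0.48700972 -0.09437392  0.2391212 ] [ 4.42332707e-02  9.99021177e-01  1.74861379e-04 -2.72242189e-04] 0.0001753119221893263
top 0.51 [241.7, 169.0] [0.63652555 0.10469223 0.05      ]
```

View pics/w1.png

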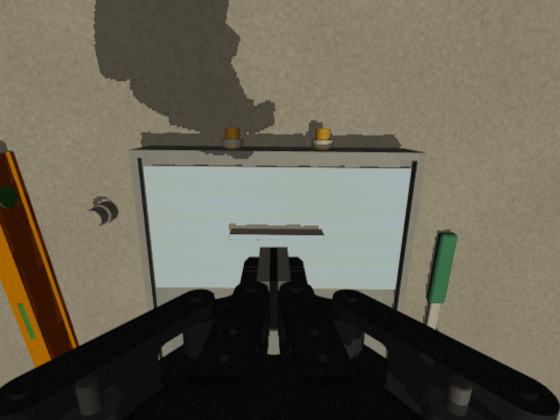

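The wrist view shows the lip's top edge from (229,231) to (324,231), the near rim corners at (133,150) and (424,152), and the fingers at about (274,250).

```bash
python3 - <<'E'
from h import *
for uv,z in (((229,226),.073),((322,227),.073),((229,239),.054),((323,234),.073),((133,150),.06),((424,152),.06),((145,166),.054),((410,167),.054),((233,146),.036),((323,146),.036)):
    print(uv,z,np.round(at("wrist",uv,z),4))
p=np.array([.5877,-.1035]);a=np.array([np.cos(-.0889),np.sin(-.0889)]);b=np.array([-a[1],a[0]])
for uv in ((133,150),(424,152)):
    d=at("wrist",uv,.06)[:2]-p;print(d@a,d@b)
for uv in ((229,226),(322,227)):
    d=at("wrist",uv,.073)[:2]-p;print("lip",d@a,d@b)
E
```

```text
(229, 226) 0.073 [ 0.5178 -0.1426  0.073 ]
(322, 227) 0.073 [ 0.5272 -0.0467  0.073 ]
(229, 239) 0.054 [ 0.5393 -0.148   0.054 ]
(323, 234) 0.073 [ 0.535 -0.046  0.073]
(133, 150) 0.06 [ 0.4333 -0.2313  0.06  ]
(424, 152) 0.06 [0.4606 0.0612 0.06  ]
(145, 166) 0.054 [ 0.4509 -0.225   0.054 ]
(410, 167) 0.054 [0.4758 0.0502 0.054 ]
(233, 146) 0.036 [ 0.4397 -0.1335  0.036 ]
(323, 146) 0.036 [ 0.4481 -0.0366  0.036 ]
-0.14240280742350578 -0.14096983351403147
-0.1411854979465655 0.1527331138212231
lip -0.06616929940063856 -0.04516178643358795
lip -0.06533829811761337 0.05123870727219197
```

```bash
python3 -m handwheel '[[[0,0,0,-55,0,0,0],[0,0,0,-55,0,0,0],[0,0,0,-50,0,0,0],[0,0,0,-12,0,0,0],[0,0,0,0,0,0,0]]]'; python3 -m handwheel '[[[0,8,-1,0,0,0,0],[0,8,-1,0,0,0,0],[0,8,-1,0,0,0,0],[0,8,-1,0,0,0,0],[0,8,-1,0,0,0,0]]]'
```

```text
clock: 3.3
eef_pos: [0.4875, -0.0943, 0.068]
orientation: [0.044, 0.999, -0.0, 0.0]
ft_force: [-0.2, -0.4, -0.3]
opening: -0.0003
grasp_force: 0.0
clock: 3.92
eef_pos: [0.527, -0.0994, 0.0672]
orientation: [0.044, 0.999, 0.0, -0.001]
ft_force: [-6.2, 1.1, 4.3]
opening: 0.0002
grasp_force: 2.9
```

```bash
python3 -m handwheel '[[[0,12,-1,0,0,0,0],[0,12,-1,0,0,0,0],[0,12,-1,0,0,0,0],[0,12,-1,0,0,0,0],[0,12,-1,0,0,0,0]]]';python3 -m handwheel '[[[0,11,-1,0,0,0,0],[0,10,-1,0,0,0,0],[0,10,-1,0,0,0,0],[0,8,-1,0,0,0,0]]]'
```

```text
clock: 4.55
eef_pos: [0.5867, -0.1048, 0.0669]
orientation: [0.044, 0.999, -0.0, -0.001]
ft_force: [-10.0, -3.0, 4.7]
opening: 0.0002
grasp_force: 5.0
clock: 5.05
eef_pos: [0.6258, -0.1087, 0.067]
orientation: [0.044, 0.999, -0.0, -0.001]
ft_force: [-7.4, -1.2, 4.1]
opening: -0.0003
grasp_force: 3.6
```

```bash
python3 -m handwheel '[[[0,5,-0.5,0,0,0,0],[0,4,-0.4,0,0,0,0],[0,3,-0.3,0,0,0,0],[0,2,-0.2,0,0,0,0]]]';python3 -m handwheel '[[[0,2,-0.2,0,0,0,0],[0,2,-0.2,0,0,0,0],[0,0,0,0,0,0,0]]]'
```

```text
clock: 5.55
eef_pos: [0.6396, -0.1101, 0.067]
orientation: [0.044, 0.999, -0.0, -0.001]
ft_force: [-8.0, -1.8, 4.3]
opening: 0.0
grasp_force: 3.7
clock: 5.92
eef_pos: [0.6438, -0.1105, 0.067]
orientation: [0.044, 0.999, -0.0, -0.001]
ft_force: [-6.0, -1.1, 2.4]
opening: -0.0001
grasp_force: 2.7
```

```bash
python3 -m handwheel '[[[0,2,-0.2,0,0,0,0],[0,2,-0.2,0,0,0,0],[0,0,0,0,0,0,0]]]';python3 -m handwheel '[[[0,2,-0.2,0,0,0,0],[0,0,0,0,0,0,0]]]';python3 -m handwheel '[[[0,2,-0.2,0,0,0,0],[0,0,0,0,0,0,0]]]'
```

```text
clock: 6.3
eef_pos: [0.6478, -0.1109, 0.067]
orientation: [0.044, 0.999, -0.0, -0.001]
ft_force: [-5.8, -1.5, 2.2]
opening: 0.0003
grasp_force: 2.7
clock: 6.55
eef_pos: [0.6497, -0.1107, 0.067]
orientation: [0.044, 0.999, 0.0, -0.001]
ft_force: [-5.8, 0.5, 2.3]
opening: 0.0
grasp_force: 3.0
clock: 6.8
eef_pos: [0.6517, -0.1107, 0.0669]
orientation: [0.044, 0.999, 0.0, -0.001]
ft_force: [-5.0, 1.8, 3.2]
opening: -0.0001
grasp_force: 2.9
```

```bash
python3 -m handwheel '[[[0,2,-0.2,0,0,0,0],[0,0,0,0,0,0,0]]]';python3 -m handwheel '[[[0,2,-0.2,0,0,0,0],[0,0,0,0,0,0,0]]]'
```

```text
clock: 7.05
eef_pos: [0.6524, -0.1107, 0.0668]
orientation: [0.044, 0.999, 0.0, -0.002]
ft_force: [-13.3, 1.9, 7.7]
opening: 0.0001
grasp_force: 7.1
clock: 7.3
eef_pos: [0.6525, -0.1107, 0.0668]
orientation: [0.044, 0.999, 0.0, -0.004]
ft_force: [-25.4, 3.3, 16.6]
opening: 0.0001
grasp_force: 13.2
```

The force rises sharply at x=0.6525, so the cover has met the stop. I back off, rise and look.

```bash
python3 -m handwheel '[[[0,-12,1,0,0,0,0],[0,-20,2,0,0,0,0],[0,-20,2,30,0,0,0],[0,-30,2,50,0,0,0],[0,-30,2,50,0,0,0]]]';python3 -m handwheel '[[[0,-40,4,40,0,0,0],[0,0,0,0,0,0,0],[0,0,0,0,0,0,0]]]'
python3 - <<'E'
from h import *
im=snapshot("wrist");cv2.imwrite("pics/w2.png",im)
p=np.array([.595,-.101]);y=-.092;a=np.array([np.cos(y),np.sin(y)]);b=np.array([-a[1],a[0]])
for n in ("tee_pivot","tee_end","plain_pivot","plain_end","cover"):
    for k in mark_of(n,"wrist")[:2]:
        q=at("wrist",k["xy"],.036 if n!="cover" else .05);d=q[:2]-p
        print(n,round(k["conf"],2),np.round(k["xy"]),np.round(q,4),"box",np.round([d@a,d@b],4))
snapshot("top")
for k in mark_of("cover","top")[:2]:
    d=at("top",k["xy"],.05)[:2]-p;print("top",k["conf"],np.round([d@a,d@b],4))
E
```

```text
clock: 7.92
eef_pos: [0.5435, -0.1024, 0.1986]
orientation: [0.044, 0.999, 0.0, 0.0]
ft_force: [0.9, -1.1, 0.6]
opening: -0.0004
grasp_force: 0.0
clock: 8.3
eef_pos: [0.5047, -0.0986, 0.237]
orientation: [0.044, 0.999, -0.0, 0.0]
ft_force: [0.2, -0.4, -0.1]
opening: -0.0005
grasp_force: 0.0
tee_pivot 0.87 [320. 235.] [ 0.566  -0.0496  0.036 ] box [-0.0336  0.0485]
tee_end 0.98 [326. 188.] [ 0.5112 -0.0404  0.036 ] box [-0.0891  0.0527]
plain_pivot 0.93 [238. 237.] [ 0.5598 -0.1452  0.036 ] box [-0.031  -0.0473]
plain_pivot 0.17 [440. 279.] [0.636  0.0923 0.036 ] box [0.0231 0.1963]
plain_end 0.72 [233. 189.] [ 0.5031 -0.1434  0.036 ] box [-0.0876 -0.0506]
cover 0.88 [280. 316.] [ 0.6603 -0.1041  0.05  ] box [0.0653 0.0029]
```

View pics/w2.png

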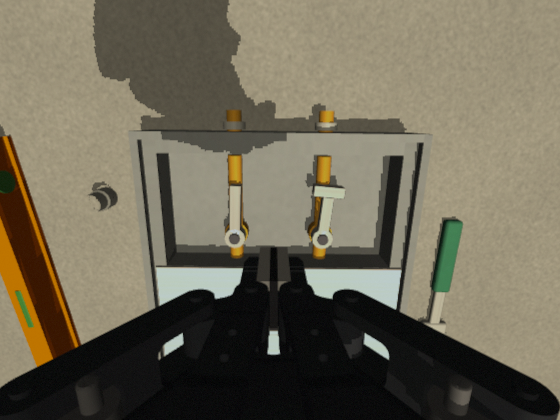

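The T handle is on the +y side, with its hub at (322,239) and crossbar at (328,192). Its angle is about 0.08. The plain handle is at left, and the cover sits back at the stop. I lower the shut fingers into the bay on the T stem's -y side, between hub and crossbar.

```bash
python3 -m handwheel '[[[0,15,12,-40,0,0,0],[0,14,11,-50,0,0,0],[0,0,0,-50,0,0,0],[0,0,0,-38,0,0,0],[0,0,0,-10,0,0,0]]]'; python3 -m handwheel '[[[0,0,0,-10,0,0,0],[0,0,0,0,0,0,0]]]'
python3 -m handwheel '[[[0,0.5,4,0,0,0,0],[0,0.5,4,0,0,0,0],[0,0,0,0,0,0,0]]]'
python3 - <<'E'
import numpy as np
P=np.array([567,-49.]);y=-.092;a=np.array([np.cos(y),np.sin(y)]);b=np.array([-a[1],a[0]])
for d in (16,21):
  pr=None
  for th in np.arange(.1,1.61,.15):
    q=P+31*(-np.cos(th)*a+np.sin(th)*b)-d*(np.sin(th)*a+np.cos(th)*b)
    print(d,round(th,2),np.round(q,1),None if pr is None else np.round(q-pr,1));pr=q
E
```

```text
clock: 9.32
eef_pos: [0.5322, -0.0751, 0.0475]
orientation: [0.044, 0.999, 0.0, -0.002]
ft_force: [0.9, 0.4, -0.0]
opening: -0.0001
grasp_force: 0.0
clock: 9.57
eef_pos: [0.5337, -0.0757, 0.0398]
orientation: [0.044, 0.999, -0.0, 0.0]
ft_force: [0.1, -0.3, 0.6]
opening: 0.0001
grasp_force: 0.0
clock: 9.95
eef_pos: [0.5345, -0.0672, 0.0397]
orientation: [0.044, 0.999, -0.0, 0.0]
ft_force: [-0.4, 0.2, -0.4]
opening: 0.0003
grasp_force: 0.0
16 0.1 [533.5 -58.8] None
16 0.25 [532.4 -53.7] [-1.1  5.1]
16 0.4 [532.1 -48.5] [-0.3  5.2]
16 0.55 [532.6 -43.3] [0.5 5.2]
16 0.7 [533.8 -38.2] [1.2 5.1]
16 0.85 [535.8 -33.3] [2.  4.8]
16 1.0 [538.5 -28.9] [2.7 4.5]
16 1.15 [541.8 -24.8] [3.3 4. ]
16 1.3 [545.7 -21.3] [3.9 3.5]
16 1.45 [550.1 -18.5] [4.4 2.9]
16 1.6 [554.9 -16.3] [4.8 2.2]
21 0.1 [532.6 -63.7] None
21 0.25 [530.8 -58.4] [-1.8  5.3]
21 0.4 [529.8 -52.9] [-1.   5.5]
21 0.55 [529.6 -47.3] [-0.2  5.6]
21 0.7 [530.3 -41.7] [0.7 5.6]
21 0.85 [531.8 -36.3] [1.5 5.4]
21 1.0 [534.1 -31.2] [2.3 5.1]
21 1.15 [537.1 -26.4] [3.  4.7]
21 1.3 [540.8 -22.2] [3.7 4.2]
21 1.45 [545.1 -18.6] [4.3 3.6]
21 1.6 [549.9 -15.7] [4.8 2.9]
```

```bash
python3 -m handwheel '[[[0,-0.5,2,0,0,0,-0.05],[0,-0.5,2,0,0,0,-0.05],[0,0,0,0,0,0,0]]]';python3 -m handwheel '[[[0,0,2,0,0,0,0],[0,0,0,0,0,0,0]]]';python3 -m handwheel '[[[0,0,2,0,0,0,0],[0,0,0,0,0,0,0]]]'
```

```text
clock: 10.32
eef_pos: [0.5333, -0.0635, 0.0394]
orientation: [0.094, 0.996, -0.0, 0.0]
ft_force: [-1.4, 0.5, -0.4]
opening: -0.0001
grasp_force: 0.0
clock: 10.58
eef_pos: [0.5334, -0.0616, 0.0393]
orientation: [0.093, 0.996, -0.0, 0.0]
ft_force: [0.0, -0.6, 0.4]
opening: -0.0001
grasp_force: 0.5
clock: 10.82
eef_pos: [0.5334, -0.0597, 0.0393]
orientation: [0.094, 0.996, -0.0, 0.0]
ft_force: [0.1, -4.0, 0.3]
opening: 0.0
grasp_force: 2.0
```

Contact comes at y of about -0.060. I now swing the tool round the pivot together with the handle.

```bash
python3 -m handwheel '[[[0,-1.3,5.2,0,0,0,-0.15],[0,-0.6,5.3,0,0,0,-0.15],[0,0.2,5.4,0,0,0,-0.15],[0,1,5.3,0,0,0,-0.15]]]'; python3 -m handwheel '[[[0,1.8,5,0,0,0,-0.15],[0,2.5,4.7,0,0,0,-0.15]]]'
python3 - <<'E'
from h import *
snapshot("wrist")
for n in ("tee_pivot","tee_end"):
    for k in mark_of(n,"wrist")[:1]: print(n,round(k["conf"],2),np.round(k["xy"]),np.round(at("wrist",k["xy"],.036),4))
E
```

```text
clock: 11.32
eef_pos: [0.5325, -0.0385, 0.0393]
orientation: [0.386, 0.922, -0.0, 0.0]
ft_force: [-2.0, -5.3, 1.3]
opening: -0.0001
grasp_force: 2.1
clock: 11.58
eef_pos: [0.5365, -0.0286, 0.0392]
orientation: [0.52, 0.854, -0.0, -0.0]
ft_force: [-2.6, -3.0, 2.2]
opening: 0.0002
grasp_force: 2.0
tee_end 0.58 [310. 224.] [ 5.414e-01 -4.000e-04  3.600e-02]
```

```bash
python3 -m handwheel '[[[0,3.1,4.3,0,0,0,-0.15],[0,3.8,3.8,0,0,0,-0.15],[0,4.4,3.2,0,0,0,-0.15]]]'; python3 -m handwheel '[[[0,3.8,2,0,0,0,-0.12],[0,0,0,0,0,0,0]]]';python3 -m handwheel '[[[0,2,0,0,0,0,0],[0,0,0,0,0,0,0]]]'
```

```text
clock: 12.1
eef_pos: [0.5473, -0.0168, 0.0391]
orientation: [0.696, 0.718, -0.0, -0.001]
ft_force: [-3.5, 1.2, 2.0]
opening: 0.0003
grasp_force: 2.3
clock: 12.35
eef_pos: [0.5516, -0.0149, 0.039]
orientation: [0.736, 0.677, 0.0, -0.001]
ft_force: [-1.5, 2.2, -0.1]
opening: -0.0004
grasp_force: 1.2
clock: 12.6
eef_pos: [0.553, -0.0149, 0.039]
orientation: [0.736, 0.677, -0.0, -0.001]
ft_force: [-5.5, 3.6, 3.5]
opening: 0.0002
grasp_force: 3.2
```

```bash
python3 -m handwheel '[[[0,1.5,-0.1,0,0,0,0],[0,0,0,0,0,0,0]]]';python3 -m handwheel '[[[0,1.5,-0.1,0,0,0,0],[0,0,0,0,0,0,0]]]'
```

```text
clock: 12.85
eef_pos: [0.5532, -0.0149, 0.0388]
orientation: [0.736, 0.677, -0.001, -0.002]
ft_force: [-12.5, 4.7, 7.0]
opening: -0.0002
grasp_force: 6.5
clock: 13.1
eef_pos: [0.5535, -0.0149, 0.0387]
orientation: [0.736, 0.677, -0.002, -0.003]
ft_force: [-18.5, 4.1, 11.2]
opening: -0.0003
grasp_force: 9.8
```

```bash
python3 -m handwheel '[[[0,-8,0.7,0,0,0,0],[0,-12,1,0,0,0,0],[0,0,0,40,0,0,0],[0,-20,0,55,0,0,0],[0,-30,0,55,0,0,0]]]';python3 -m handwheel '[[[0,0,-20,50,0,0,0.15],[0,0,-20,0,0,0,0.15],[0,0,-20,0,0,0,0.15],[0,0,0,0,0,0,0.15],[0,0,0,0,0,0,0]]]'
python3 - <<'E'
from h import *
im=snapshot("wrist");cv2.imwrite("pics/w3.png",im)
y=-.092
for n in ("tee_pivot","tee_end","plain_pivot","plain_end","cover"):
    for k in mark_of(n,"wrist")[:1]:
        print(n,round(k["conf"],2),np.round(k["xy"]),np.round(at("wrist",k["xy"],.036 if n!="cover" else .05),4))
E
```

```text
clock: 13.72
eef_pos: [0.4864, -0.0139, 0.1907]
orientation: [0.737, 0.676, 0.0, 0.0]
ft_force: [-0.2, 0.1, -0.7]
opening: -0.0002
grasp_force: 0.0
clock: 14.35
eef_pos: [0.4868, -0.074, 0.2392]
orientation: [0.505, 0.863, 0.0, 0.0]
ft_force: [0.1, 0.3, -0.1]
opening: -0.0001
grasp_force: 0.0
tee_pivot 0.93 [348. 200.] [ 0.5686 -0.0466  0.036 ]
tee_end 0.77 [379. 157.] [0.5723 0.0104 0.036 ]
plain_pivot 0.77 [300. 267.] [ 0.5637 -0.1459  0.036 ]
plain_end 0.63 [256. 241.] [ 0.5015 -0.142   0.036 ]
cover 0.85 [393. 283.] [ 0.6654 -0.1046  0.05  ]
```

View pics/w3.png

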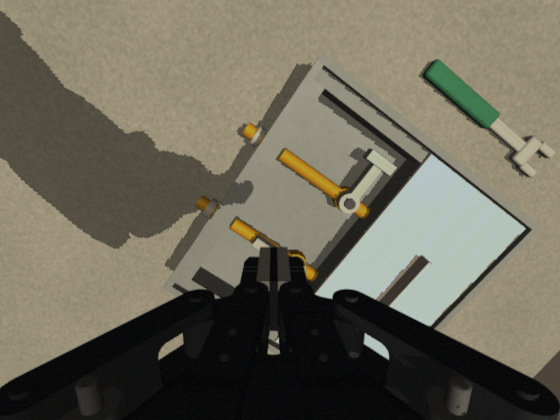

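The picture shows the T stem running from (348,203) to (380,160), at right angles to its pipe, which runs from (285,155) to (365,213). The cover is fully back, and the plain handle still lies along its own pipe.

```bash
python3 -c "
from workcell import ticket
print(ticket.job_done())"
```

```text
the job is handed in; nothing more can be done
None
```

The cover is pushed back to its far stop and left open, the T-handle is turned to its shut stop across its pipe, the plain handle was not turned, and the job is handed in at about 14.5 s.

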